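# Spring-return check of a tilt stage's two front corners

### The arm

A 6-joint arm with a two-finger parallel gripper is mounted at the origin on a cart in front of the work surface, level with it; the furniture and walls round the work are solid. World frame = base frame: x ahead of the robot, y to its left, z up, the work surface at z = 0. Lengths are in m, angles in rad, forces in N, time in s.
With the tool pointing down it reaches from about 0.35 to 0.85 m from the base axis. Payload 8.1 kg.
Tool frame: the origin (TCP) lies on the centre line of the jaws, within the pads' length; the fingertips stand tip_reach ahead of it and the grasp point (between the pads) lies 5 mm behind it (tip_reach is the distance from the TCP to the fingertips, in m); z points along the fingers, y is the line along which they close (so a half turn about z gives the same grasp; the last joint's range is limited). The gripper opens to 85 mm and grips with 20 to 120 N. Pads are 22 mm wide; open, the fingers measure 114 mm over their backs; the gripper's body (76 mm by 85 mm) begins 54 mm behind the grasp point. The pads swing forward as they close: fully open they stand 13 mm farther back than shut.
Start: joints at [-1.402, 0.13, 1.488, -0, 1.523, -0.085], TCP at [0.151, -0.581, 0.212] pointing down, gripper open.
Joint ranges: [-2.96, 2.96], [-0.89, 2.26], [0.02, 2.5], [-1.34, 4.48], [0, 2.73], [-2.66, 2.66]. Speed limits (rad/s): [2.39, 2.39, 2.79, 3.14, 3.14, 3.14].

### API

Orientations are given as a 3x3 rotation matrix whose columns are the frame's x, y, z axes.
In Python, from rig import observe, get_image, close_job, tip_reach gives the robot as it stands.
- The arm moves only by the shell command python3 -m crank 'ROWS' [OPENING] [FORCE]. ROWS is JSON, a list of rows, each a list of 2 entries, a list of its own where there are three numbers: the shift along the tool's x, y, z in m, then the turn about the tool's z in degrees. A call has 1 to 20 rows; each row shifts and turns the commanded pose from where the row before left it, along the tool's axes as they then stand; what a row does not reach is not made up. A row lasts 1/8 s, in which the tool goes at most 62.5 mm and 10.7 degrees, less where a joint would pass 70% of its speed; a pose out of reach is approached as far as the arm can. A call with a gripper value outside its range is refused whole. OPENING is the opening, from 0 (shut) to 1 (fully open), set as the call begins (- or left out, the last holds). The fingers move at their own pace and stop on an object; FORCE is the grip in N (left out, the last holds). Time passes only in rows, so rows that do not move let the fingers close. It gives the time, the measured TCP pose, the force, the opening and the grip force at its end, in the units of the state.
- observe(): the state, without advancing time (a new reading comes with each control period).
- get_image(name): name is "scene" or "top"; returns a dict with "frame" (400x640x3 uint8, blue, green, red), "K" (3x3 intrinsics, pixels), "R" (3x3) and "t" (3): a world point X has camera coordinates R X + t. Camera axes: x right, y down, z forward; pixel columns grow to the right and rows downward; lengths in m; the calibration is good to about 2 mm. A picture is of the moment at which its call begins. There is no depth.
- close_job(): hands the job in; it is judged then, once.
The state is a dict: "t": time; "joint_positions": joint angles; "qd": joint speeds; "joint_torque": joint torques, N m; "eef_pos": TCP position; "tool_rot": TCP orientation; "ft_force": force on the tool from outside, world axes, zero at the start; "wrist_torque": the same for the moment, N m; "finger_gap": finger opening in m; "grip_force": force on a finger pad.
Only numpy, scipy, OpenCV 4.12 (cv2) and the standard library are available. Lean on these libraries where they do the work, as an engineer would, in place of code of your own. Each camera call takes 0.05 s, during which the arm holds its last target. There are 200 camera calls.

### The job

Check the spring return of the tilt stage: with the fingertips press down the round steel cap at its left front corner until that corner's pointer is level with the black limit tab on its scale, not past it, keep it there for about a second, then let the corner come all the way back up. Then do the same at the right front corner. Only press, do not pick anything up: the stage stays where it stands, the sample cup stays standing untouched on its plate, the tabs stay as set, and the things around are left alone.

Things in the scene. Friction and masses are not known exactly. Their poses are not given: they have to be found in the camera images.
- tilt_stage: tilt stage standing loose, about 3 kg: aluminium base 168 x 262 mm (origin under its middle, x to its back, y to its left, z up), over it a top plate 146 x 164 mm, 8 mm thick, top at 52 mm, carried on a ball at the middle of its back and on a spring under each front corner. White upright scales stand beside the front corners, 86 to 120 mm from the middle, 64 mm tall
- left_cap (a point): centre of the top of the left front corner's round steel cap (30 mm across, top 64 mm above the worktop at rest): press here. Sprung: gives at about 4 N, takes 8 N at 10 mm, meets its stop 15.8 mm down at 11 N; let go, it returns in about 0.2 s. Each mm down takes the left pointer down 1.28 mm; the other corner stays at rest
- right_cap (a point): centre of the top of the right front corner's round steel cap (30 mm across, top 64 mm above the worktop at rest): press here. Sprung: gives at about 4 N, takes 8 N at 10 mm, meets its stop 15.8 mm down at 11 N; let go, it returns in about 0.2 s. Each mm down takes the right pointer down 1.28 mm; the other corner stays at rest
- left_pointer (a point): tip of the dark steel left pointer, a thin blade that sticks out sideways from the edge of the top plate beside the left cap, 34 mm outward of the cap's centre and 16 mm below its top; 48 mm above the worktop at rest, where it stands at the long line of the white left scale
- right_pointer (a point): tip of the dark steel right pointer, a thin blade that sticks out sideways from the edge of the top plate beside the right cap, 34 mm outward of the cap's centre and 16 mm below its top; 48 mm above the worktop at rest, where it stands at the long line of the white right scale
- left_tab (a point): tip of the left limit tab, a black saddle 12 x 10 mm clamped on the outer edge of the white left scale plate (34 mm wide, 50 mm high, 2 mm divisions), its point turned inward to the pointer; 8 to 16 mm below the pointer's rest, not the same on the two scales. Pointer and tab are level when their tips are at one height, about 2.5 mm apart sideways
- right_tab (a point): tip of the right limit tab, a black saddle 12 x 10 mm clamped on the outer edge of the white right scale plate (34 mm wide, 50 mm high, 2 mm divisions), its point turned inward to the pointer; 8 to 16 mm below the pointer's rest, not the same on the two scales. Pointer and tab are level when their tips are at one height, about 2.5 mm apart sideways
- left_corner (a joint): tilt of the top plate by which the left front corner goes down (rad): 0 at rest on its stop, 0.145 at the lower stop; 0.1 rad is 10.9 mm at the left cap and 14 mm at the left pointer
- right_corner (a joint): tilt of the top plate by which the right front corner goes down (rad): 0 at rest on its stop, 0.145 at the lower stop; 0.1 rad is 10.9 mm at the right cap and 14 mm at the right pointer
- cup: clear open sample cup, 60 mm across, 62 mm high, standing loose on the middle of the stage's top plate (origin under its middle, z up); to be left standing there
- rack: blue acrylic tube rack 200 x 86 mm, 80 mm high, with three capped tubes whose caps stand 126 mm above the worktop; loose, right of the stage; leave alone (origin under its middle)
- roll: white roll of labels, 85 mm across, 62 mm high, standing loose left of the stage; leave alone (origin under its middle)
- cup2: second clear sample cup, 60 mm across, 62 mm high, standing loose and empty on the worktop behind the stage; leave alone (origin under its middle)
- float2: flat green float of linked rings, 78 x 105 mm, 10 mm thick, lying loose on the worktop behind the stage; leave alone (origin under its middle)
Not all that is in view belongs to the job. What is shaped like the cup but orange, red or turquoise is not meant.

How it is judged:
On the way, in this order (a step that is already met when the one before it is completed fails the run):
1. the left corner is pressed down with its pointer level with its limit tab, the right corner at rest (z of left_pointer in the frame of left_tab between -0.0025 and 0.0025 m and value of joint right_corner below 0.015 rad), for 0.5 s.
2. the left corner is let go and comes back to rest (value of joint each of left_corner, right_corner below 0.015 rad and contact force between each of the arm, the fingers and tilt_stage below 0.3 N), for 0.2 s.
3. the right corner is pressed down with its pointer level with its limit tab, the left corner at rest (z of right_pointer in the frame of right_tab between -0.0025 and 0.0025 m and value of joint left_corner below 0.015 rad), for 0.5 s.
At the end, for the whole second after the job is handed in: Both corners have been pressed in turn, each with its pointer within 2.5 mm of its tab's height for half a second; at the end both are back at rest (under 0.015 rad, 1.6 mm at the cap), stage and cup stand upright within 20 mm of where they were, the cup at rest (value of joint each of left_corner, right_corner below 0.015 rad and distance of each of tilt_stage, cup from where it was at the start of the episode below 0.02 m and angle between tilt_stage's own z axis and vertical below 0.03 rad and angle between cup's own z axis and vertical below 0.1 rad and linear speed of cup below 0.02 m/s); the robot touches nothing.
It fails at once if a pointer is pressed more than 4.5 mm past its limit tab (z of left_pointer in the frame of left_tab below -0.0045 m or z of right_pointer in the frame of right_tab below -0.0045 m).
It fails at once if the stage is pressed with more than 25 N, lifted, or shifted by more than 20 mm (contact force between the fingers and tilt_stage above 25 N or height (world z) of tilt_stage above 0.008 m or distance of tilt_stage from where it was at the start of the episode above 0.02 m).
It fails at once if a limit tab is shifted (z of any of left_tab, right_tab in the frame of tilt_stage below 0.0305 m or z of any of left_tab, right_tab in the frame of tilt_stage above 0.0415 m).
It fails at once if the cup on the plate is touched, slid more than 20 mm, lifted or tipped (contact force between any of the fingers, the arm and cup above 0.3 N or distance of cup from where it was at the start of the episode above 0.02 m or angle between cup's own z axis and vertical above 0.5 rad).
It fails at once if the tube rack, the label roll, the cup on the worktop or the ring float is moved by more than 20 mm (distance of any of cup2, float2, rack, roll from where it was at the start of the episode above 0.02 m).
It also fails if it takes over 58 s, if anything falls off the work surface, if the arm or the gripper's body presses on something with over 40 N, if the wrist force passes 120 N, or if a joint passes its speed limit or range.

## Working session

There is one attempt and no reset: what is moved stays moved. The work goes in short steps, Python scripts to look and compute and a shell command to move; the robot and the scene stay as the last step left them, time stands still between calls to the robot, and variables do not carry over. Pictures are saved under pics/ and viewed, at most 10 in all, crops included, and the job is handed in when it is done.

```bash
mkdir -p pics; ls
python3 - <<'E'
from rig import *
import rig,cv2,numpy as np
o=observe(); print(o); print(tip_reach)
for n in("scene","top"):
    d=get_image(n); cv2.imwrite(f"pics/{n}0.png",d["frame"]); np.savez(f"{n}.npz",**d); print(n,d["K"].tolist(),d["R"].round(4).tolist(),d["t"].round(4).tolist(), (-d["R"].T@d["t"]).round(3))
E
```

```text
pics
{'t': 0.0, 'joint_positions': array([-1.40243627e+00,  1.31149825e-01,  1.48929972e+00,  2.15214449e-05,
        1.52301046e+00, -8.53901936e-02]), 'qd': array([ 0.00114201, -0.00027002,  0.00153504,  0.00184309,  0.0002644 ,
       -0.00142901]), 'joint_torque': array([-8.16645388e-04, -5.69409406e+01, -5.00544655e+01, -2.26589937e-04,
        1.49416085e-02,  1.53008511e-05]), 'eef_pos': array([ 0.15055658, -0.58018745,  0.21104002]), 'tool_rot': array([[ 9.67978074e-01,  2.51034587e-01, -2.91711526e-04],
       [ 2.51034691e-01, -9.67976333e-01,  1.84455201e-03],
       [ 1.80676497e-04, -1.85871561e-03, -9.99998256e-01]]), 'ft_force': array([-0.06614831,  0.98905639,  0.44220886]), 'wrist_torque': array([ 0.0035785 , -0.0780848 ,  0.03018176]), 'grip_force': 0.0, 'finger_gap': 0.08547346938603041}
0.014
scene [[451.1594886244645, 0.0, 313.4796137091287], [0.0, 451.1594886244645, 192.165381935778], [0.0, 0.0, 1.0]] [[-0.8275, -0.5614, 0.0014], [-0.3978, 0.5846, -0.7071], [0.3962, -0.5857, -0.7071]] [0.4106, 0.3687, 1.0283] [0.079 0.617 0.987]
top [[459.0877460121773, 0.0, 325.33120063162767], [0.0, 459.0877460121773, 195.70946279423563], [0.0, 0.0, 1.0]] [[-0.0087, -1.0, 0.0041], [-0.9815, 0.0078, -0.1911], [0.191, -0.0057, -0.9816]] [-0.1578, 0.6021, 1.319] [ 0.338 -0.155  1.41 ]
```

View pics/scene0.png

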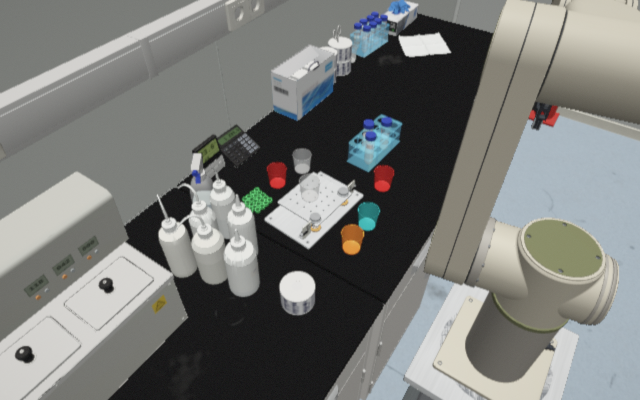

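View pics/top0.png

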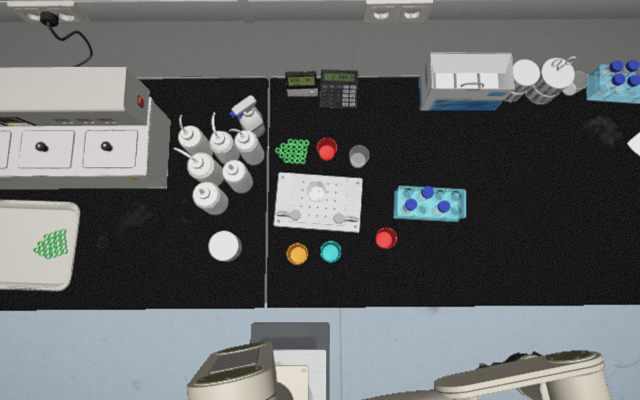

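The top view shows the stage at about (318,203), with caps near (293,215) and (339,218). The cup is on the plate at (317,190), with orange (297,254) and turquoise (331,252) cups in front. The roll is at (224,246), the rack at (430,203), and cup2 at (359,156). Next I'll enlarge both views.

Run:
```python
import cv2,numpy as np
a=cv2.imread("pics/top0.png")[165:240,268:368]; b=cv2.imread("pics/scene0.png")[165:250,260:370]
f=lambda i,s:cv2.resize(i,None,fx=s,fy=s,interpolation=cv2.INTER_CUBIC)
cv2.imwrite("pics/topc.png",f(a,8)); cv2.imwrite("pics/scenec.png",f(b,7))
```

```text
(no output)
```

View pics/topc.png

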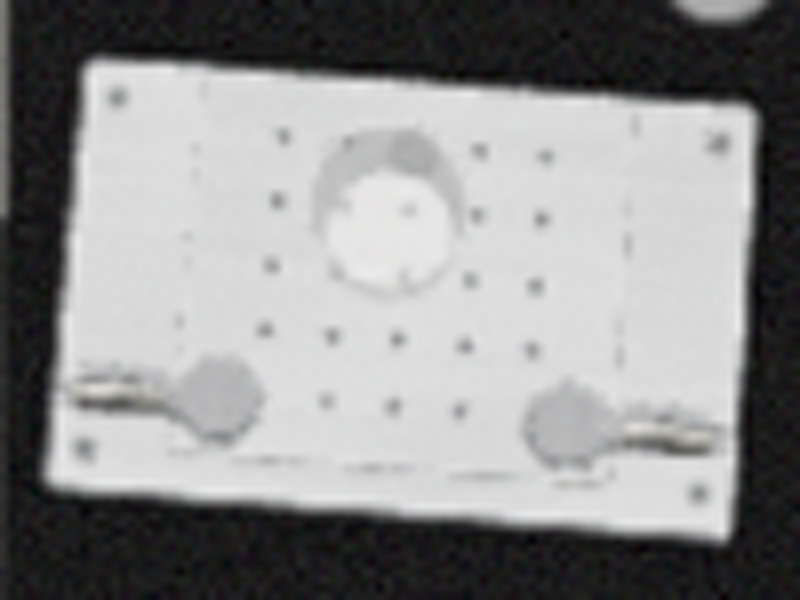

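View pics/scenec.png

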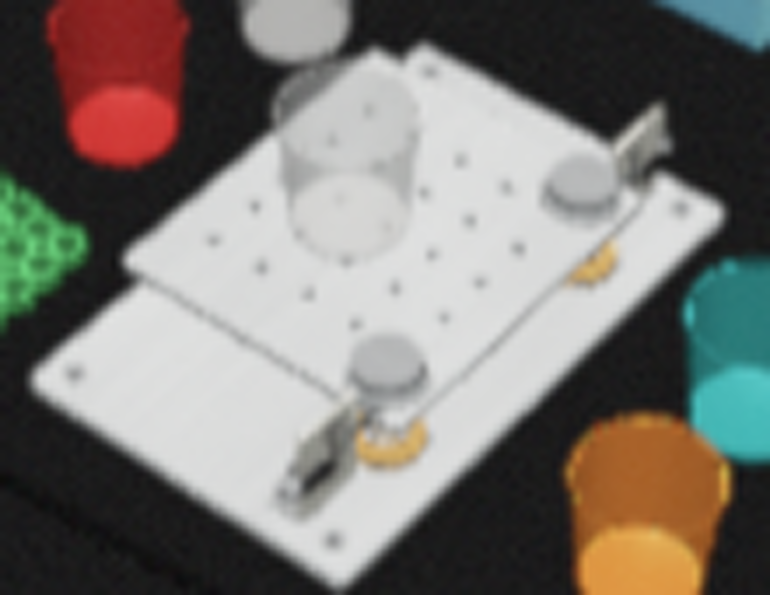

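The crops show the left cap at top (295.3,214.9) and scene (315.7,216.4), and the right cap at top (338.8,218) and scene (343.3,191.1). The cup's base is at top (316.5,193.5). The left scale, with its dark tab, is near scene (306,232), and the right scale is near (351,186). The loose cup behind the stage is cup2, and the clear one on the plate is the protected cup. Next I'll triangulate these points and average frames to measure the tabs.

```bash
cat > h.py <<'E'
import numpy as np,cv2
from rig import *
C={n:dict(np.load(f"{n}.npz")) for n in("scene","top")}
def proj(n,X):
    c=C[n]; p=c["K"]@(c["R"]@np.asarray(X,float)+c["t"]); return p[:2]/p[2]
def plane(n,uv,z):
    c=C[n]; d=c["R"].T@np.linalg.solve(c["K"],[*uv,1]); o=-c["R"].T@c["t"]; return o+d*(z-o[2])/d[2]
def tri(a,b):
    P=[C[n]["K"]@np.c_[C[n]["R"],C[n]["t"]] for n in("scene","top")]
    X=cv2.triangulatePoints(P[0],P[1],np.array(a,float).reshape(2,1),np.array(b,float).reshape(2,1)); return (X[:3]/X[3]).ravel()
def avg(n,k): return np.mean([get_image(n)["frame"].astype(float) for _ in range(k)],0)
E
python3 - <<'E'
from h import *
L=((315.7-.4,216.4-.4),(295.1,214.6)); R=((342.9,190.7),(338.5,217.7))
for n,(s,t) in dict(L=L,R=R).items():
    print(n,tri(s,t).round(4),plane("scene",s,.064).round(4),plane("top",t,.064).round(4))
l,r=[plane("top",t,.064) for t in (L[1],R[1])]; print("sep",np.linalg.norm(l-r),"yaw",np.degrees(np.arctan2(-(l-r)[0],(l-r)[1])))
q=[plane("top",(x/8+268-.44,y/8+165-.44),.01) for x,y in((85,60),(757,105),(730,543),(48,490))]
print("base",np.round(q,3),np.mean(q,0).round(4),[np.linalg.norm(q[i]-q[i-1]).round(3) for i in range(4)])
print("cup",plane("top",(316.5,193.5),.052),"rackcorner",plane("top",(395,188),.08),plane("top",(397,222),.08),"cups",plane("top",(297,254),0.06),plane("top",(331,252),.06))
A=avg("scene",30); np.save("sceneavg.npy",A)
f=lambda x,y:cv2.resize(np.clip(A[y-20:y+20,x-13:x+13],0,255).astype(np.uint8),None,fx=15,fy=15,interpolation=cv2.INTER_CUBIC)
cv2.imwrite("pics/scales.png",np.hstack([f(307,231),f(350,187)]))
E
```

```text
L [ 0.5419 -0.0734  0.0638] [ 0.5402 -0.0736  0.064 ] [ 0.5434 -0.0727  0.064 ]
R [ 0.5318 -0.2019  0.062 ] [ 0.5291 -0.2006  0.064 ] [ 0.5331 -0.2012  0.064 ]
sep 0.1288960646529608 yaw -4.590844177793546
base [[ 0.687 -0.016  0.01 ]
 [ 0.667 -0.279  0.01 ]
 [ 0.495 -0.265  0.01 ]
 [ 0.517 -0.004  0.01 ]] [ 0.5915 -0.1408  0.01  ] [np.float64(0.17), np.float64(0.264), np.float64(0.173), np.float64(0.262)]
cup [ 0.60903837 -0.13630448  0.052     ] rackcorner [ 0.61822743 -0.36940843  0.08      ] [ 0.51667829 -0.37142286  0.08      ] cups [ 0.42752583 -0.07849856  0.06      ] [ 0.43250457 -0.17796757  0.06      ]
```

View pics/scales.png

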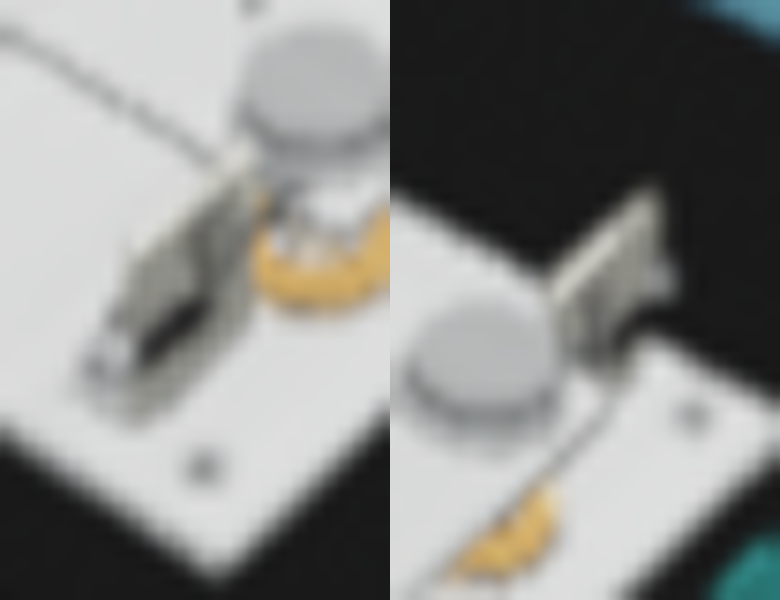

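The left scale's dark tab runs from crop (140,350) to (205,305), ending inward. The right tab is the dark notch near (640,315), against a dark background. Next I'll overlay the projected model.

```bash
cat >> h.py <<'E'
# stage pose from caps (both cams) : yaw and cap mid
l=np.array([.5419,-.0732]); r=np.array([.5316,-.2012])
ey=(l-r)/np.linalg.norm(l-r); ex=np.array([ey[1],-ey[0]]); mid=(l+r)/2
def st(dx,y,z): # dx from the cap line
    p=mid+dx*ex+y*ey; return [p[0],p[1],z]
E
python3 - <<'E'
from h import *
print("base centre along x from caps",(np.array([.5915,-.1408])-mid)@ex,(np.array([.5915,-.1408])-mid)@ey, "cup",(np.array([.609,-.1363])-mid)@ex)
for s,(cx,cy,ox) in {1:(307,231,0),-1:(350,187,390)}.items():
    cc=lambda X:((proj("scene",X)-[cx-13,cy-20]+.5)*15+[ox,0]).round(0)
    for dx in(-.006,.0,.006):
        print(s,dx,"scale TI,TO,BO,BI",*[cc(st(dx,s*y,z)) for y,z in((.086,.064),(.12,.064),(.12,.014),(.086,.014))])
        print("   ptr",cc(st(dx,s*.099,.048)),"tab40,36,32",*[cc(st(dx,s*.1015,z)) for z in(.04,.036,.032)],"cap",cc(st(0,s*.065,.064)))
A=np.load("sceneavg.npy").astype(int)
g=A.mean(2).round().astype(int)
print(g[222:262,298:318]);print(g[176:202,346:368])
E
```

```text
base centre along x from caps 0.05486235122019454 0.000803068236213452 cup 0.07194502405771797
1 -0.006 scale TI,TO,BO,BI [269. 165.] [149. 277.] [153. 454.] [269. 343.]
   ptr [224. 265.] tab40,36,32 [215. 302.] [216. 316.] [216. 330.] cap [315.  83.]
1 0.0 scale TI,TO,BO,BI [243. 150.] [123. 261.] [128. 438.] [244. 327.]
   ptr [198. 250.] tab40,36,32 [190. 286.] [190. 300.] [190. 315.] cap [315.  83.]
1 0.006 scale TI,TO,BO,BI [217. 134.] [ 97. 245.] [103. 422.] [219. 312.]
   ptr [173. 234.] tab40,36,32 [165. 271.] [165. 285.] [165. 299.] cap [315.  83.]
-1 -0.006 scale TI,TO,BO,BI [567. 308.] [668. 215.] [651. 393.] [553. 487.]
   ptr [601. 330.] tab40,36,32 [606. 352.] [605. 366.] [604. 381.] cap [479. 354.]
-1 0.0 scale TI,TO,BO,BI [542. 295.] [643. 202.] [627. 380.] [529. 473.]
   ptr [577. 317.] tab40,36,32 [582. 339.] [580. 353.] [579. 367.] cap [479. 354.]
-1 0.006 scale TI,TO,BO,BI [518. 281.] [618. 189.] [603. 367.] [505. 460.]
   ptr [552. 304.] tab40,36,32 [557. 326.] [556. 340.] [555. 354.] cap [479. 354.]
[[218 218 219 219 219 218 217 216 212 197 192 191 173 150 152 
[... 5057 characters left out ...]
9 165 195 217 217 196 162  76
   29  26  26  26]
 [165 170 198 199 177 198 218 219 218 210 191 177 202 219 220 216 198 101
   32  26  26  26]
 [186 191 195 174 196 216 219 219 219 219 214 207 218 220 218 207 173  81
   29  25  25  25]
 [212 199 169 195 216 219 219 220 220 221 221 220 220 218 206 174 120  49
   26  25  26  26]
 [200 174 190 215 219 219 220 221 222 222 221 221 219 204 168 117  56  29
   26  25  26  26]
 [166 191 212 218 219 220 221 222 222 222 221 219 205 161  98  50  28  25
   26  26  26  26]
 [164 193 209 218 219 221 222 222 222 221 219 204 161  94  42  27  26  26
   25  26  28  27]
 [167 176 202 218 220 221 222 222 221 219 204 157  92  41  26  26  28  37
   41  35  39  40]]
```

```bash
python3 -m crank '[[[0,0,0],9.5],[[0,0,0],9.5],[[0.029,-0.045,0],0],[[0.029,-0.045,0],0],[[0.029,-0.045,0],0],[[0.029,-0.045,0],0],[[0.029,-0.045,0],0],[[0.029,-0.045,0],0],[[0.029,-0.045,0],0],[[0.029,-0.045,0],0],[[0.029,-0.045,0],0],[[0.029,-0.045,0],0],[[0.029,-0.045,0],0],[[0.029,-0.045,0],0],[[0,0,0],0],[[0,0,0],0]]' 0 40
cat >> h.py <<'E'
def state(tx=None):
    o=observe(); p=o["eef_pos"]; R=o["tool_rot"]
    print("t",round(o["t"],2),"tcp",p.round(4),"tipz",round(p[2]-tip_reach,4),"F",o["ft_force"].round(2),"gap",round(o["finger_gap"],4))
    if tx is not None: print("to go in tool",(R.T@(np.array(tx)-p)).round(4), "yaw ydir",np.degrees(np.arctan2(-R[1,1],-R[0,1])).round(1))
E
python3 -c "
from h import *
state([*l,.094])"
```

```text
t: 3.6
eef_pos: [0.5394, -0.0695, 0.2119]
tool_rot: [[0.997, -0.077, -0.001], [-0.077, -0.997, -0.0], [-0.001, 0.0, -1.0]]
ft_force: [0.1, -0.5, -0.6]
finger_gap: 0.0002
grip_force: 0.0
t 3.6 tcp [ 0.5394 -0.0695  0.2119] tipz 0.1979 F [ 0.12 -0.48 -0.55] gap 0.0002
to go in tool [0.0029 0.0034 0.1179] yaw ydir 85.6
```

```bash
python3 -m crank '[[[0.003,0.0035,0.03],0],[[0,0,0.045],0],[[0,0,0.035],0],[[0,0,0.012],0],[[0,0,0.002],0],[[0,0,0],0],[[0,0,0],0]]'
python3 - <<'E'
from h import *
state([*l,.078])
A=avg("scene",10); np.save("Lrest.npy",A)
cv2.imwrite("pics/lrest.png",cv2.resize(A[150:250,255:395].astype(np.uint8),None,fx=5,fy=5,interpolation=cv2.INTER_CUBIC))
E
```

```text
t: 4.47
eef_pos: [0.5435, -0.0735, 0.0899]
tool_rot: [[0.997, -0.078, 0.003], [-0.078, -0.997, -0.001], [0.003, 0.0, -1.0]]
ft_force: [0.8, -0.3, 0.7]
finger_gap: -0.0001
grip_force: 0.0
t 4.47 tcp [ 0.5435 -0.0735  0.0899] tipz 0.0759 F [ 0.76 -0.33  0.73] gap -0.0001
to go in tool [-0.0017 -0.0002  0.0119] yaw ydir 85.5
```

View pics/lrest.png

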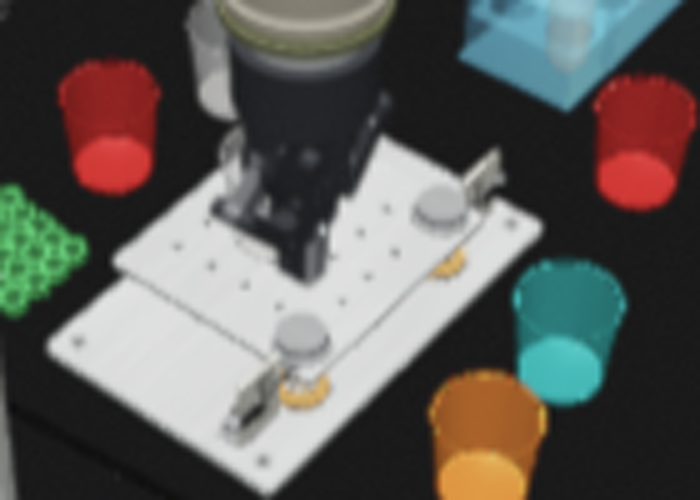

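The picture shows the shut fingers ending near crop (315,277), full-frame (318,205). That looks about 6 px above the cap's top at (315.5,217), so I'll check it against the TCP projection.

Run:
```python
from h import *
import rig; print([n for n in dir(rig) if n[0]!='_'])
o=observe();p=o["eef_pos"];R=o["tool_rot"]
for n in("scene","top"):
  for a in([0,0,.014],[.011,.0145,.014],[-.011,.0145,.014],[-.011,-.0145,.014],[.011,-.0145,.014]):
    q=proj(n,p+R@a); print(n,a,q.round(1),((q-[255,150])*5).round(0) if n=="scene" else "")
d=avg("top",4); cv2.imwrite("pics/t1.png",cv2.resize(d[165:240,268:368].astype(np.uint8),None,fx=8,fy=8,interpolation=cv2.INTER_CUBIC))
```

```text
['Unreachable', 'close_job', 'get_image', 'observe', 'tip_reach']
scene [0, 0, 0.014] [314.6 213.3] [298. 317.]
scene [0.011, 0.0145, 0.014] [314.7 208.5] [299. 292.]
scene [-0.011, 0.0145, 0.014] [321.  212.1] [330. 311.]
scene [-0.011, -0.0145, 0.014] [314.4 218.3] [297. 342.]
scene [0.011, -0.0145, 0.014] [308.1 214.5] [266. 323.]
top [0, 0, 0.014] [295.  214.5] 
top [0.011, 0.0145, 0.014] [300.2 211.1] 
top [-0.011, 0.0145, 0.014] [299.6 218.5] 
top [-0.011, -0.0145, 0.014] [289.8 217.8] 
top [0.011, -0.0145, 0.014] [290.4 210.4]
```

View pics/t1.png

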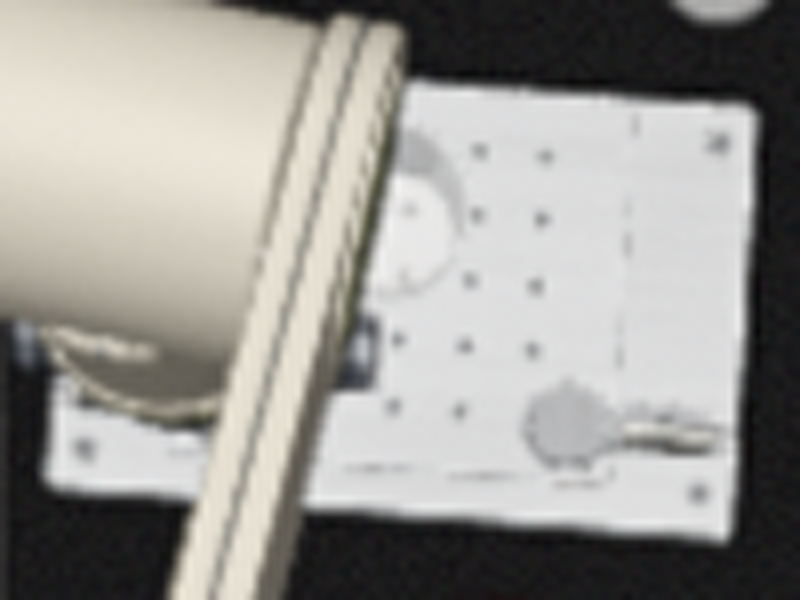

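Run:
```python
import numpy as np,cv2
a=np.load("Lrest.npy")[160:245,285:345]; 
cv2.imwrite("pics/lz.png",cv2.resize((np.clip(a/255,0,1)**.5*255).astype(np.uint8),None,fx=7,fy=7,interpolation=cv2.INTER_CUBIC))
```

```text
(no output)
```

View pics/lz.png

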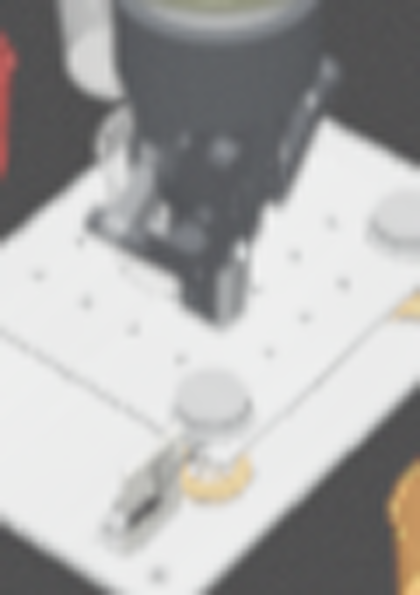

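The zoom shows the tip's front corner at full-frame (316.7,206.9), against a predicted (316,216.7). So the tip is either about 40 mm higher than the state says, or offset horizontally. I'll check where the start pose projects in the first pictures.

Run:
```python
from h import *
p=np.array([.1506,-.5802,.211])
for h in(-.014,0,.05,.1): print(h,proj("scene",p+[0,0,h]).round(1),proj("top",p+[0,0,h]).round(1))
A=np.load("sceneavg.npy").mean(2); B=np.load("Lrest.npy").mean(2)
# local dark extent at start in each view
for n,(x0,x1,y0,y1) in dict(scene=(515,570,85,140),top=(470,560,335,380)).items():
    g=C[n]["frame"][y0:y1,x0:x1].mean(2); ys,xs=np.where(g<70); print(n,xs.min()+x0,xs.max()+x0,ys.min()+y0,ys.max()+y0)
a=C["scene"]["frame"][85:140,510:575]; b=C["top"]["frame"][330:385,470:560]
f=lambda i:cv2.resize(i,(390,330),interpolation=cv2.INTER_CUBIC)
cv2.imwrite("pics/s.png",np.hstack([f(a),f(b)]))
o=observe();p=o["eef_pos"]
for h in(-.014,.05,.1,.15): print(h,proj("scene",p+[0,0,h]).round(1))
```

```text
-0.014 [527.8 132.8] [492.6 359.2]
0 [529.4 128.8] [494.6 360. ]
0.05 [535.6 114.2] [502.3 363.4]
0.1 [542.1  98.7] [510.7 367.1]
scene 532 556 85 128
top 479 559 352 367
-0.014 [314.6 213.3]
0.05 [314.7 197. ]
0.1 [314.7 183.3]
0.15 [314.8 168.7]
```

View pics/s.png

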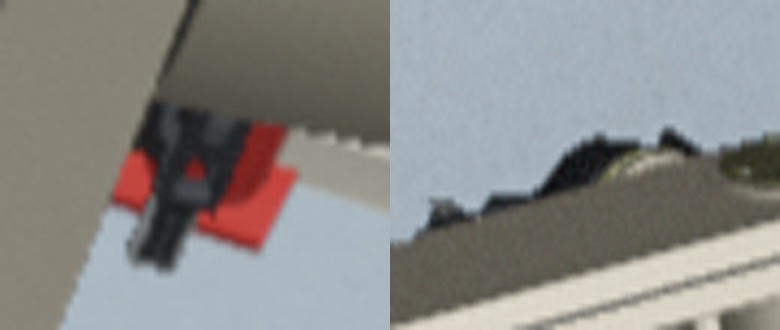

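The start view doesn't settle it. I'll probe gently, since contact at tip z = 0.064 means the cap and 0.052 means the plate. Neither moves under 4 N.

```bash
python3 -m crank '[[[-0.0015,0,0.004],0],[[0,0,0.004],0],[[0,0,0.001],0],[[0,0,0],0],[[0,0,0],0]]' | head -2
python3 - <<'E'
from h import *
state([*l,.078])
A=avg("scene",6); B=np.load("Lrest.npy")
def dark(M): 
    g=M[195:222,300:330].mean(2); return [(i+195,g[i].min().round(0),int(g[i].argmin()+300)) for i in range(6,20)]
print(dark(B)); print(dark(A)); np.save("L2.npy",A)
E
```

```text
t: 5.8
eef_pos: [0.5409, -0.0731, 0.0792]
t 5.8 tcp [ 0.5409 -0.0731  0.0792] tipz 0.0652 F [-0.16  0.1  -0.62] gap -0.0003
to go in tool [0.001  0.     0.0012] yaw ydir 85.5
[(201, np.float64(36.0), 314), (202, np.float64(36.0), 314), (203, np.float64(37.0), 314), (204, np.float64(42.0), 314), (205, np.float64(66.0), 315), (206, np.float64(127.0), 315), (207, np.float64(180.0), 316), (208, np.float64(215.0), 316), (209, np.float64(205.0), 323), (210, np.float64(181.0), 323), (211, np.float64(177.0), 310), (212, np.float64(205.0), 315), (213, np.float64(185.0), 314), (214, np.float64(183.0), 315)]
[(201, np.float64(34.0), 311), (202, np.float64(34.0), 314), (203, np.float64(33.0), 312), (204, np.float64(35.0), 314), (205, np.float64(36.0), 314), (206, np.float64(37.0), 314), (207, np.float64(40.0), 315), (208, np.float64(77.0), 315), (209, np.float64(143.0), 316), (210, np.float64(181.0), 323), (211, np.float64(177.0), 310), (212, np.float64(205.0), 315), (213, np.float64(186.0), 314), (214, np.float64(183.0), 314)]
```

```bash
python3 -m crank '[[[0,0,0.002],0],[[0,0,0.001],0],[[0,0,0],0],[[0,0,0],0]]' | grep -E "eef|ft_"
python3 - <<'E'
from h import *
state([*l,.078])
B=np.load("L2.npy");A=avg("scene",4)
g=A[195:222,300:330].mean(2); print([(i+195,g[i].min().round(0),int(g[i].argmin()+300)) for i in range(10,20)])
E
```

```text
eef_pos: [0.5408, -0.0731, 0.0761]
ft_force: [-0.6, 0.1, 0.6]
t 6.6 tcp [ 0.5408 -0.0731  0.0761] tipz 0.0621 F [-0.59  0.08  0.64] gap 0.0001
to go in tool [ 0.0011  0.     -0.0019] yaw ydir 85.5
[(205, np.float64(34.0), 312), (206, np.float64(37.0), 314), (207, np.float64(39.0), 314), (208, np.float64(48.0), 315), (209, np.float64(93.0), 315), (210, np.float64(158.0), 316), (211, np.float64(178.0), 310), (212, np.float64(204.0), 316), (213, np.float64(185.0), 314), (214, np.float64(183.0), 315)]
```

```bash
python3 -m crank '[[[0,0,0.002],0],[[0,0,0.002],0],[[0,0,0],0],[[0,0,0],0]]' | grep -E "eef|ft_"; python3 -m crank '[[[0,0,0.002],0],[[0,0,0.001],0],[[0,0,0],0],[[0,0,0],0]]' | grep -E "eef|ft_"
python3 - <<'E'
from h import *
state([*l,.078])
A=avg("scene",4)
g=A[195:222,300:330].mean(2); print([(i+195,g[i].min().round(0),int(g[i].argmin()+300)) for i in range(10,20)])
E
```

```text
eef_pos: [0.5408, -0.0731, 0.072]
ft_force: [0.3, 0.1, -0.1]
eef_pos: [0.5408, -0.0731, 0.0691]
ft_force: [0.9, 0.4, -0.3]
t 7.8 tcp [ 0.5408 -0.0731  0.0691] tipz 0.0551 F [ 0.86  0.45 -0.32] gap -0.0001
to go in tool [ 0.0011  0.0001 -0.0089] yaw ydir 85.5
[(205, np.float64(33.0), 312), (206, np.float64(36.0), 314), (207, np.float64(37.0), 314), (208, np.float64(37.0), 314), (209, np.float64(39.0), 314), (210, np.float64(52.0), 315), (211, np.float64(97.0), 316), (212, np.float64(143.0), 316), (213, np.float64(174.0), 316), (214, np.float64(182.0), 316)]
```

```bash
python3 -m crank '[[[0,0,0.001],0],[[0,0,0.001],0],[[0,0,0.001],0],[[0,0,0],0]]' | grep -E "eef|ft_"; python3 -m crank '[[[0,0,0.001],0],[[0,0,0.001],0],[[0,0,0],0],[[0,0,0],0]]' | grep -E "eef|ft_"
python3 - <<'E'
from h import *
state()
A=avg("scene",6); np.save("L3.npy",A)
g=A[195:222,300:330].mean(2); print([(i+195,g[i].min().round(0),int(g[i].argmin()+300)) for i in range(13,22)])
D=A-np.load("L2.npy"); d=np.abs(D).mean(2); ys,xs=np.where(d>6); m=(ys>170)&(xs>290)&(xs<370); print("changed px below row 214:",[(x,y,int(d[y,x])) for y,x in zip(ys,xs) if y>213 and 290<x<370][:30])
E
```

```text
eef_pos: [0.5407, -0.073, 0.0659]
ft_force: [0.3, 0.0, -0.8]
eef_pos: [0.5408, -0.0731, 0.0641]
ft_force: [0.1, 0.5, -0.4]
t 9.0 tcp [ 0.5408 -0.0731  0.0641] tipz 0.0501 F [ 0.12  0.5  -0.37] gap 0.0001
[(208, np.float64(34.0), 312), (209, np.float64(37.0), 314), (210, np.float64(39.0), 314), (211, np.float64(44.0), 315), (212, np.float64(76.0), 315), (213, np.float64(135.0), 316), (214, np.float64(168.0), 317), (215, np.float64(182.0), 317), (216, np.float64(184.0), 319)]
changed px below row 214: [(np.int64(316), np.int64(214), 11), (np.int64(317), np.int64(214), 15)]
```

```bash
for i in 1 2 ; do python3 -m crank '[[[0,0,0.001],0],[[0,0,0.001],0],[[0,0,0],0]]' | grep -E "eef|ft_"; done
python3 - <<'E'
from h import *
state()
A=avg("scene",6); np.save("L4.npy",A)
g=A[195:222,300:330].mean(2); print([(i+195,g[i].min().round(0),int(g[i].argmin()+300)) for i in range(13,24)])
D=A-np.load("L2.npy"); d=np.abs(D).mean(2); ys,xs=np.where(d>6); print("changed px below row 214:",[(x,y,int(d[y,x])) for y,x in zip(ys,xs) if y>213 and 290<x<370][:30])
E
```

```text
eef_pos: [0.5407, -0.073, 0.0619]
ft_force: [-0.2, 0.1, -1.4]
eef_pos: [0.5407, -0.073, 0.06]
ft_force: [0.3, -0.1, -0.5]
t 10.05 tcp [ 0.5407 -0.073   0.06  ] tipz 0.046 F [ 0.31 -0.11 -0.45] gap 0.0004
[(208, np.float64(34.0), 312), (209, np.float64(35.0), 314), (210, np.float64(38.0), 314), (211, np.float64(38.0), 314), (212, np.float64(44.0), 315), (213, np.float64(76.0), 315), (214, np.float64(135.0), 316), (215, np.float64(168.0), 317), (216, np.float64(183.0), 317), (217, np.float64(150.0), 320), (218, np.float64(139.0), 320)]
changed px below row 214: [(np.int64(314), np.int64(214), 20), (np.int64(315), np.int64(214), 43), (np.int64(316), np.int64(214), 48), (np.int64(317), np.int64(214), 43), (np.int64(318), np.int64(214), 23), (np.int64(319), np.int64(214), 6), (np.int64(316), np.int64(215), 11), (np.int64(317), np.int64(215), 15)]
```

```bash
for i in 1 2 3; do python3 -m crank '[[[0,0,0.001],0],[[0,0,0.001],0],[[0,0,0.001],0]]' | grep -E "eef|ft_"; done
python3 - <<'E'
from h import *
A=avg("scene",4); np.save("L5.npy",A);state()
g=A[195:225,300:330].mean(2); print([(i+195,g[i].min().round(0),int(g[i].argmin()+300)) for i in range(16,28)])
E
```

```text
eef_pos: [0.5408, -0.073, 0.057]
ft_force: [0.1, 0.7, -0.3]
eef_pos: [0.5408, -0.0731, 0.054]
ft_force: [-1.0, 0.1, -0.1]
eef_pos: [0.5408, -0.0731, 0.051]
ft_force: [-0.1, -0.4, -0.1]
t 11.68 tcp [ 0.5408 -0.0731  0.0511] tipz 0.0371 F [ 0.25 -0.25  0.81] gap 0.0002
[(211, np.float64(35.0), 314), (212, np.float64(37.0), 314), (213, np.float64(39.0), 314), (214, np.float64(42.0), 315), (215, np.float64(58.0), 315), (216, np.float64(116.0), 316), (217, np.float64(150.0), 320), (218, np.float64(140.0), 320), (219, np.float64(134.0), 319), (220, np.float64(134.0), 312), (221, np.float64(146.0), 312), (222, np.float64(152.0), 311)]
```

```bash
for i in 1 2 3; do python3 -m crank '[[[0,0,0.001],0],[[0,0,0.001],0],[[0,0,0.001],0]]' | grep -E "eef|ft_"; done
python3 - <<'E'
from h import *
A=avg("scene",4); np.save("L6.npy",A);state()
g=A[195:228,300:330].mean(2); print([(i+195,g[i].min().round(0),int(g[i].argmin()+300)) for i in range(18,30)])
D=A-np.load("L2.npy"); d=np.abs(D).mean(2); ys,xs=np.where(d>8); print("changed:",[(x,y,int(d[y,x])) for y,x in zip(ys,xs) if y>217 and 290<x<370][:40])
E
```

```text
eef_pos: [0.5408, -0.0731, 0.048]
ft_force: [-0.1, 0.3, 0.5]
eef_pos: [0.5408, -0.0731, 0.045]
ft_force: [-0.5, -1.1, 0.4]
eef_pos: [0.5408, -0.0729, 0.0423]
ft_force: [-2.1, 2.0, 5.4]
t 13.0 tcp [ 0.5408 -0.0729  0.0422] tipz 0.0282 F [-3.15  2.18  3.86] gap 0.0002
[(213, np.float64(35.0), 314), (214, np.float64(38.0), 314), (215, np.float64(36.0), 314), (216, np.float64(40.0), 315), (217, np.float64(54.0), 315), (218, np.float64(115.0), 315), (219, np.float64(136.0), 319), (220, np.float64(134.0), 318), (221, np.float64(146.0), 313), (222, np.float64(141.0), 311), (223, np.float64(127.0), 313), (224, np.float64(115.0), 312)]
changed: [(np.int64(302), np.int64(218), 14), (np.int64(303), np.int64(218), 9), (np.int64(313), np.int64(218), 21), (np.int64(314), np.int64(218), 46), (np.int64(315), np.int64(218), 68), (np.int64(316), np.int64(218), 58), (np.int64(317), np.int64(218), 55), (np.int64(318), np.int64(218), 47), (np.int64(319), np.int64(218), 24), (np.int64(302), np.int64(219), 10), (np.int64(305), np.int64(219), 9), (np.int64(315), np.int64(219), 14), (np.int64(316), np.int64(
[... 277 characters left out ...]
 np.int64(221), 10), (np.int64(323), np.int64(221), 11), (np.int64(324), np.int64(221), 16), (np.int64(311), np.int64(222), 10), (np.int64(315), np.int64(222), 11), (np.int64(318), np.int64(222), 14), (np.int64(323), np.int64(222), 11), (np.int64(312), np.int64(223), 8), (np.int64(314), np.int64(223), 9), (np.int64(318), np.int64(223), 19), (np.int64(313), np.int64(224), 10), (np.int64(314), np.int64(224), 15), (np.int64(315), np.int64(225), 8), (np.int64(318), np.int64(225), 12), (np.int64(311), np.int64(226), 14), (np.int64(315), np.int64(226), 10), (np.int64(316), np.int64(226), 14), (np.int64(317), np.int64(226), 11), (np.int64(309), np.int64(227), 13), (np.int64(311), np.int64(227), 9)]
```

Contact came at TCP z of about 0.044, 20 mm lower than nominal, so the tip is higher than stated. Changed pixels at the plate edge (302,218) and (324,220) show the left corner starting to give, so the finger is on the cap. I'll press to a safe partial depth and measure the motion.

```bash
python3 -m crank '[[[0,0,0.0015],0],[[0,0,0.0015],0],[[0,0,0.0015],0],[[0,0,0],0]]' | grep -E "eef|ft_"
cat >> h.py <<'E'
REST=np.load("sceneavg.npy")
def look(name,k=10):
    F=[];Z=[];M=0
    for _ in range(k):
        M=M+get_image("scene")["frame"].astype(float)/k; o=observe(); F.append(o["ft_force"]); Z.append(o["eef_pos"])
    np.save(name,M); print("t",round(o["t"],2),"z",np.mean(Z,0).round(5),"F",np.mean(F,0).round(2)); return M
def shift(M,R,x0,x1,y0,y1):
    "vertical shift (px) of window by least squares fit of subpixel displaced rest image"
    from scipy.ndimage import shift as sh
    from scipy.optimize import minimize
    a=R.mean(2); b=M.mean(2)[y0:y1,x0:x1]
    f=lambda s:((sh(a[y0-8:y1+8,x0-8:x1+8],s,order=3)[8:-8,8:-8]-b)**2).mean()
    r=min((minimize(f,s0,method="Nelder-Mead") for s0 in([0,0],[1,0],[2,0],[3,0])),key=lambda r:r.fun); return r.x.round(2),round(r.fun**.5,1)
E
python3 - <<'E'
from h import *
M=look("P1.npy"); print("cap rim",shift(M,REST,309,322,220,225),"L6",shift(np.load("L6.npy"),REST,309,322,220,225))
np.set_printoptions(linewidth=200)
print((M-REST).mean(2)[218:240,298:316].round().astype(int))
E
```

```text
eef_pos: [0.5406, -0.0727, 0.0377]
ft_force: [-3.9, 2.8, 5.9]
t 14.0 z [ 0.54064 -0.07273  0.03777] F [-4.34  2.94  6.77]
cap rim (array([ 1.16, -0.12]), np.float64(12.6)) L6 (array([0.1 , 0.04]), np.float64(5.8))
[[  -3  -19  -25  -21   11   31   17    9    1   -1    1   13   21   -7  -42  -70 -108 -125]
 [   0   -1   -4  -21  -20   -4   25   24   12    3    3    5   -2   34   15   -7  -34  -59]
 [   1    1    1   -1   -4  -21  -23    6   31   20   11   -1  -18   15   38   37   31   11]
 [   1    1    1    1    0   -3  -11  -20   -5   31   26   -4   -2  -15   -4   16   16   13]
 [   1    1    1    1    1    1    0   -3  -15  -12   15    2    1    0   -8  -11  -27  -37]
 [   1    1    1    1    1    1    1    1   -2  -10    2    1    0   -7   19   22  -16  -39]
 [   1    1    1    1    1    1    1    1    1   -1    1    1    3   11   27   -4  -27  -24]
 [   1    1    1    1    1    1    1    1    1    1    1    4   17   26   23    5   17   22]
 [   1    1    1    1    1    1    1    1    1    1    2   13   31  -15  -40   -3   18   34]
 [   1    1    1    1    1    1    1    1    0   
[... 460 characters left out ...]
 0    0    1    1    1    1    1    1    1    1]
 [   1    1    1    1    1    1    0    0    0    0    1    1    1    1    1    1    1    1]
 [   1    1    1    1    1    1    0    1    1    1    3    2    1    1    1    1    1    1]
 [   1    1    1    1    1    1    1    1    2    2    3    1    1    1    1    1    1    1]
 [   1    1    1    1    1    1    1    2    4    2    1    1    1    1    1    1    1    1]
 [   1    1    1    1    1    1    1    3    5    1    1    1    1    1    1    1    1    1]
 [   1    1    1    1    1    0   -1    1    1    1    1    1    1    1    1    1    1    1]
 [   1    1    1    1    1    0   -1    1    1    1    1    1    1    1    1    1    1    1]]
```

```bash
python3 -m crank '[[[0,0,0.001],0],[[0,0,0.001],0],[[0,0,0],0]]' | grep -E "eef|ft_"
python3 - <<'E'
from h import *
M=look("P2.npy",14); P1=np.load("P1.npy")
for n,m in(("P1",P1),("P2",M)): print(n,"rim",shift(m,REST,309,322,220,225))
print("cols 307..314 rows 220..232: rest / P1 / P2")
for m in(REST,P1,M): print(m.mean(2)[220:233,307:315].T.round().astype(int))
import cv2
f=lambda m:cv2.resize(np.clip(m[211:246,292:322],0,255).astype(np.uint8),None,fx=13,fy=13,interpolation=cv2.INTER_CUBIC)
cv2.imwrite("pics/p2.png",np.hstack([f(REST),f(M)]))
E
```

```text
eef_pos: [0.5406, -0.0726, 0.0357]
ft_force: [-4.9, 2.9, 7.6]
t 15.07 z [ 0.54059 -0.07264  0.03581] F [-4.81  3.69  7.5 ]
P1 rim (array([ 1.16, -0.12]), np.float64(12.6))
P2 rim (array([ 1.55, -0.15]), np.float64(16.0))
cols 307..314 rows 220..232: rest / P1 / P2
[[201 176 197 205 175 127 102  97  94  94  84  60  81]
 [207 191 192 184 140 113 117 114 105 101 108 108 125]
 [196 210 192 152 132 129 117 114 111 124 136 137 142]
 [189 198 173 164 156 136 119 125 141 142 142 151 169]
 [148 165 151 151 138 114 137 165 164 158 157 191 211]
 [133 146 152 138 113 108 162 187 160 160 150 168 203]
 [140 146 156 133 146 144 157 165 166 166 153 144 191]
 [144 147 162 160 180 157 160 185 187 168 152 143 188]]
[[220 207 184 195 173 128 103  97  94  95  85  61  82]
 [218 217 207 186 141 114 119 118 108 102 109 109 126]
 [195 206 194 153 133 133 130 132 121 121 136 138 143]
 [170 196 174 163 158 153 150 124 108 123 141 152 170]
 [164 150 151 145 149 139 122 114 140 155 158 191 212]
 [171 142 144 157 140 131 122 140 151 160 151 169 204]
 [177 162 145 155 142 149 154 157 165 166 154 145 192]
 [175 164 136 144 153 174 178 173 186 169 153 143 189]]
[[220 212 197 197 174 128 102  98  94  95  84  61  82]
 [219 218 211 186 141 114 119 119 108  98 105 108 126]
 [197 208 194 153 133 133 133 140 128 106 120 136 144]
 [173 190 173 166 157 155 165 159 141 133 140 152 169]
 [171 148 148 160 143 149 159 147 141 155 157 192 212]
 [177 161 136 147 150 149 138 126 148 160 151 169 204]
 [175 169 139 138 142 128 143 144 160 166 153 145 192]
 [149 168 142 143 163 182 199 158 159 164 153 144 189]]
```

View pics/p2.png

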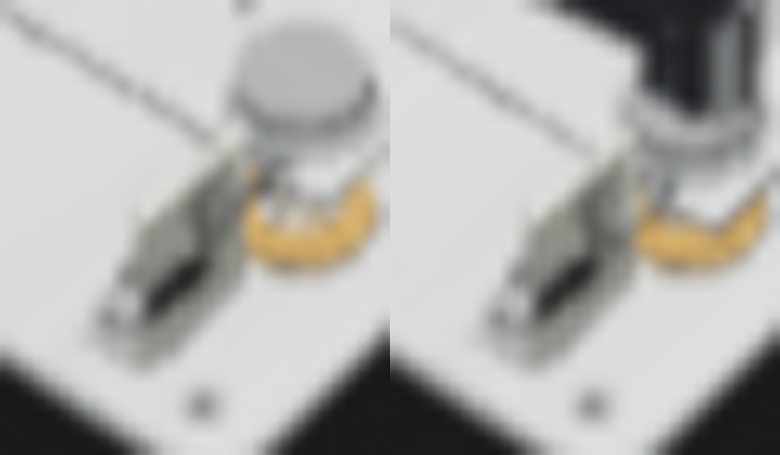

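The picture shows the finger centred on the left cap. The tab bar's inner end is at crop (205,262), and the pressed pointer meets the scale edge near crop (640,215), roughly in line with the tab. I'll pin down the depth by extrapolating plate-edge shifts to zero against TCP height.

Run:
```python
from h import *
from scipy.ndimage import shift as sh
from scipy.optimize import minimize_scalar
zs=dict(L5=.0511,L6=.0422,P1=.03777,P2=.03581)
def v(m,x0,x1,y0,y1):
    a=REST.mean(2);b=m.mean(2)[y0:y1,x0:x1]
    f=lambda s:((sh(a[y0-8:y1+8,x0-8:x1+8],(s,0),order=3)[8:-8,8:-8]-b)**2).mean()
    r=minimize_scalar(f,bounds=(-1,4),method="bounded"); return round(r.x,2),round(r.fun**.5,1)
W=dict(leftedge=(290,300,206,219),leftedge2=(296,304,209,222),front=(323,329,212,222),front2=(326,334,206,219),spring=(309,322,222,232),rim=(310,321,220,224))
for k,w in W.items():
    print(k,{n:v(np.load(n+".npy"),*w) for n in zs})
# predicted px/mm vertical at the left cap and tilt model: rotate about ball-right cap axis, height h
import math
def rot(X,ang,h):
    A=np.array([*r,h]); ball=np.array([*(mid+.1*ex),h]); u=(ball-A)/np.linalg.norm(ball-A)
    k,_=cv2.Rodrigues(u*ang); return A+k@(np.array(X)-A)
for h in(.03,.045):
  for nm,X in dict(leftedge=st(.05,.082,.052),leftedge2=st(.03,.082,.052),front=st(-.02,.045,.052),front2=st(-.02,.03,.052),rim=st(-.01,.065,.056),cap=st(0,.0645,.064),ptr=st(0,.0985,.048),ptr86=st(0,.086,.048)).items():
    s=1 if rot(st(0,.0645,.064),.05,h)[2]<.064 else -1
    Y=rot(X,s*.05,h); print(h,nm,"dz mm",((Y[2]-X[2])*1e3).round(2),"px",(proj("scene",Y)-proj("scene",X)).round(2),"at",proj("scene",X).round(0))
```

```text
leftedge {'L5': (np.float64(-0.0), np.float64(0.9)), 'L6': (np.float64(0.1), np.float64(12.7)), 'P1': (np.float64(0.88), np.float64(21.9)), 'P2': (np.float64(1.17), np.float64(24.4))}
leftedge2 {'L5': (np.float64(-0.0), np.float64(0.9)), 'L6': (np.float64(0.15), np.float64(7.0)), 'P1': (np.float64(1.42), np.float64(20.9)), 'P2': (np.float64(1.79), np.float64(25.4))}
front {'L5': (np.float64(0.0), np.float64(1.0)), 'L6': (np.float64(0.22), np.float64(4.1)), 'P1': (np.float64(0.86), np.float64(3.8)), 'P2': (np.float64(1.27), np.float64(4.3))}
front2 {'L5': (np.float64(0.0), np.float64(0.9)), 'L6': (np.float64(0.04), np.float64(2.2)), 'P1': (np.float64(0.83), np.float64(3.2)), 'P2': (np.float64(1.04), np.float64(2.2))}
spring {'L5': (np.float64(-0.0), np.float64(0.9)), 'L6': (np.float64(0.1), np.float64(4.9)), 'P1': (np.float64(1.15), np.float64(13.0)), 'P2': (np.float64(1.67), np.float64(16.4))}
rim {'L5': (np.float64(-0.02), np.float64(0.8)), 'L6': (np.float64(0.13), np.float64(6.1)), 'P1': (np.float64(1.24), np.float64(12.3)), 'P2': (np.float64(1.66), np.float64(15.5))}
0.03 leftedge
[... 170 characters left out ...]
 dz mm -4.53 px [-0.07  1.35] at [328. 215.]
0.03 rim dz mm -5.74 px [-0.06  1.69] at [317. 220.]
0.03 cap dz mm -5.46 px [-0.07  1.75] at [315. 216.]
0.03 ptr dz mm -6.87 px [-0.01  1.83] at [307. 227.]
0.03 ptr86 dz mm -6.34 px [-0.02  1.71] at [310. 224.]
0.045 leftedge dz mm -4.81 px [0.03 1.21] at [297. 214.]
0.045 leftedge2 dz mm -5.35 px [0.02 1.34] at [302. 217.]
0.045 front dz mm -5.14 px [-0.04  1.29] at [325. 218.]
0.045 front2 dz mm -4.51 px [-0.05  1.15] at [328. 215.]
0.045 rim dz mm -5.72 px [-0.03  1.49] at [317. 220.]
0.045 cap dz mm -5.44 px [-0.04  1.54] at [315. 216.]
0.045 ptr dz mm -6.85 px [0.02 1.62] at [307. 227.]
0.045 ptr86 dz mm -6.32 px [0.01 1.5 ] at [310. 224.]
```

```bash
python3 -m crank '[[[0,0,0.0007],0],[[0,0,0],0],[[0,0,0],0],[[0,0,0],0]]' | grep -E "eef|ft_"
python3 - <<'E'
from h import *
M=look("P3.npy",10)
R=np.load("L2.npy")
# right corner scale: static while left is pressed? and right-tab columns profile, averaged
d=(M-REST).mean(2)[176:200,346:358]; print("right region max change",np.abs(d).max().round(1))
# levelness by pixel: tab line vs. pointer at scale edge
for n in("P1","P2","P3"):
    m=np.load(n+".npy").mean(2); print(n,m[224:234,308:312].T.round().astype(int).tolist())
E
```

```text
eef_pos: [0.5406, -0.0726, 0.0351]
ft_force: [-5.0, 4.4, 7.8]
t 16.07 z [ 0.54058 -0.07261  0.03513] F [-5.02  3.85  7.59]
right region max change 17.5
P1 [[141, 114, 119, 118, 108, 102, 109, 109, 126, 142], [133, 133, 130, 132, 121, 121, 136, 138, 143, 165], [158, 153, 150, 124, 108, 123, 141, 152, 170, 197], [149, 139, 122, 114, 140, 155, 158, 191, 212, 217]]
P2 [[141, 114, 119, 119, 108, 98, 105, 108, 126, 143], [133, 133, 133, 140, 128, 106, 120, 136, 144, 167], [157, 155, 165, 159, 141, 133, 140, 152, 169, 197], [143, 149, 159, 147, 141, 155, 157, 192, 212, 217]]
P3 [[140, 114, 118, 119, 108, 100, 107, 108, 126, 142], [133, 133, 133, 138, 125, 107, 126, 137, 143, 165], [158, 155, 163, 153, 125, 124, 140, 152, 169, 197], [146, 150, 152, 134, 138, 155, 158, 191, 212, 217]]
```

Run:
```python
from h import *
for n in("L6","P1","P2","P3"):
    m=np.load(n+".npy"); print(n,"screwL",shift(m,REST,303,312,238,246),"corner",shift(m,REST,296,322,238,252),"capR",shift(m,REST,336,350,184,199),"scaleL",shift(m,REST,298,306,228,238),"front2",shift(m,REST,326,334,206,219),"front",shift(m,REST,323,329,212,222),"spring",shift(m,REST,309,322,222,232))
```

```text
L6 screwL (array([ 0.  , -0.02]), np.float64(1.0)) corner (array([ 0.01, -0.  ]), np.float64(0.9)) capR (array([-0.  ,  0.01]), np.float64(1.1)) scaleL (array([-0.02,  0.02]), np.float64(1.1)) front2 (array([-0.04,  0.09]), np.float64(2.2)) front (array([-0.01,  0.27]), np.float64(4.0)) spring (array([ 0.11, -0.01]), np.float64(4.9))
P1 screwL (array([ 0.01, -0.01]), np.float64(0.9)) corner (array([0.01, 0.  ]), np.float64(0.7)) capR (array([ 0.06, -0.03]), np.float64(4.0)) scaleL (array([-0.01,  0.02]), np.float64(0.8)) front2 (array([0.58, 0.32]), np.float64(2.6)) front (array([0.57, 0.4 ]), np.float64(3.7)) spring (array([ 1.3 , -0.21]), np.float64(12.8))
P2 screwL (array([ 0.02, -0.  ]), np.float64(1.0)) corner (array([0.01, 0.  ]), np.float64(0.7)) capR (array([ 0.09, -0.04]), np.float64(5.1)) scaleL (array([-0.01,  0.02]), np.float64(0.8)) front2 (array([0.94, 0.12]), np.float64(2.0)) front (array([ 2.08, -0.89]), np.float64(3.4)) spring (array([ 1.73, -0.18]), np.float64(16.2))
P3 screwL (array([-0.  , -0.02]), np.float64(1.0)) corner (array([ 0.01, -0.  ]), np.float64(0.8)) capR (array([ 0.11, -0.05]), np.float64(5.7)) scaleL (array([-0.01,  0.02]), np.float64(1.0)) front2 (array([1.01, 0.05]), np.float64(1.9)) front (array([ 1.33, -0.05]), np.float64(3.6)) spring (array([ 1.87, -0.19]), np.float64(14.9))
```

The stage hasn't moved (base shift 0.01 px), and the left corner has been held near the tab for over a second. I'll release it and go to the right cap.

```bash
python3 -m crank '[[[0,0,-0.005],0],[[0,0,-0.008],0],[[0,0,-0.015],0],[[0,0,-0.02],0],[[0,0,0],0],[[0,0,0],0]]' | grep -E "eef|ft_"
python3 - <<'E'
from h import *
M=look("Rel.npy",4); print("left back:",shift(M,REST,309,322,222,232),shift(M,REST,323,329,212,222))
E
python3 -m crank '[[[0,0.032,0],0],[[0,0.032,0],0],[[0,0.032,0],0],[[0,0.032,0],0],[[0,0,0.02],0],[[0,0,0.016],0],[[0,0,0],0],[[0,0,0],0]]' | grep -E "eef|ft_"
python3 - <<'E'
from h import *
M=look("R0.npy",8); state([*r,.05])
print(M.mean(2)[172:202,330:360].round().astype(int))
E
```

```text
eef_pos: [0.5407, -0.0731, 0.0827]
ft_force: [-0.2, 0.1, 0.8]
t 17.02 z [ 0.5402  -0.07297  0.08202] F [-0.19  0.33 -0.27]
left back: (array([ 0.  , -0.02]), np.float64(0.7)) (array([-0.01,  0.02]), np.float64(0.8))
eef_pos: [0.5308, -0.1998, 0.0467]
ft_force: [-0.1, -0.7, 0.0]
t 18.43 z [ 0.53113 -0.20045  0.04728] F [ 0.04  0.13 -0.2 ]
t 18.43 tcp [ 0.531  -0.2007  0.0471] tipz 0.0331 F [ 0.49  0.31 -0.25] gap -0.0
to go in tool [ 0.0007  0.0005 -0.0029] yaw ydir 85.5
[[ 28  28  40  80 119 123 116  73  39  33  31  32  33  33  33  32  33  36
   39  39  37  34  35  39  33  28  26  26  26  27]
 [ 31  35  69 106 123 121 100  66  38  30  29  31  33  32  33  33  33  37
   36  36  36  37  38  43  32  28  26  26  27  26]
 [ 53  60 103 121 123 115  81  62  38  31  31  32  33  35  33  33  33  35
   35  36  35  39  40  46  31  27  27  26  27  27]
 [ 79 100 132 126 122 101  70  69  47  35  35  36  40  50  40  33  33  36
   34  36  33  33  32  33  27  26  28  26  26  27]
 [ 87 128 155 145 118  82  75 105  84  47  37  39  47  60  46  35  34  39
   33  34  32  27  29  27  27  27  27  26  26  27]

[... 2425 characters left out ...]
184 179 174 178 187 192
  196 176 198 217 220 220 220 220 215 208 219 221]
 [221 222 222 221 219 219 218 218 218 216 214 205 204 196 193 203 213 200
  170 196 217 220 220 220 222 223 222 221 222 219]
 [222 222 220 219 217 218 218 218 218 218 218 217 217 217 216 215 201 175
  192 216 220 220 221 222 223 223 223 222 220 205]
 [221 221 218 204 203 217 218 218 218 218 218 218 219 219 215 199 167 192
  213 220 220 221 222 223 223 223 222 220 206 163]
 [221 220 216 181 173 214 218 218 218 218 218 219 218 214 196 165 165 194
  210 219 221 222 223 223 223 222 220 206 162  95]
 [220 220 218 204 195 216 218 218 218 218 218 217 210 195 152 167 168 177
  203 219 222 223 223 223 222 220 205 158  93  43]]
```

```bash
for i in 1 2 3 4; do python3 -m crank '[[[0,0,0.0007],0],[[0,0,0.0007],0],[[0,0,0],0]]' | grep -E "eef|ft_"|tr '\n' ' '; echo; done
python3 - <<'E'
from h import *
R0=np.load("R0.npy"); M=look("R1.npy",8)
W=dict(front=(336,341,196,212),front2=(338,348,192,206),rim=(338,349,194,199),left=(309,322,222,232))
for k,w in W.items(): print(k,shift(M,R0,*w))
E
```

```text
eef_pos: [0.5308, -0.2007, 0.0453] ft_force: [-0.3, 0.7, -0.4] 
eef_pos: [0.5309, -0.2007, 0.0441] ft_force: [-1.1, -0.5, 0.7] 
eef_pos: [0.5309, -0.2009, 0.043] ft_force: [-3.7, -1.2, 5.3] 
eef_pos: [0.5308, -0.2009, 0.0414] ft_force: [-2.8, -1.5, 5.5] 
t 20.32 z [ 0.53078 -0.20094  0.04145] F [-3.04 -1.33  5.02]
front (array([ 0.44, -0.13]), np.float64(2.4))
front2 (array([ 0.42, -0.22]), np.float64(10.7))
rim (array([ 0.25, -0.12]), np.float64(5.9))
left (array([-0.03, -0.  ]), np.float64(3.8))
```

```bash
python3 -m crank '[[[0,0,0.002],0],[[0,0,0.002],0],[[0,0,0.002],0],[[0,0,0.002],0],[[0,0,0],0],[[0,0,0],0],[[0,0,0],0],[[0,0,0],0],[[0,0,0],0]]' | grep -E "eef|ft_"
python3 - <<'E'
from h import *
R0=np.load("R0.npy"); M=look("R2.npy",10)
W=dict(front=(336,341,196,212),front2=(338,348,192,206),rim=(338,349,194,199),left=(309,322,222,232),base=(380,384,195,215),screw=(352,360,190,200))
for k,w in W.items(): print(k,shift(M,R0,*w))
E
```

```text
eef_pos: [0.5305, -0.2014, 0.0338]
ft_force: [-6.5, -2.5, 8.9]
t 21.95 z [ 0.53056 -0.20141  0.03378] F [-6.05 -2.75  8.31]
front (array([ 1.6 , -0.13]), np.float64(4.2))
front2 (array([ 2.44, -0.35]), np.float64(16.4))
rim (array([2.09, 0.25]), np.float64(13.5))
left (array([-0.02, -0.11]), np.float64(5.8))
base (array([ 0.02, -0.  ]), np.float64(0.8))
screw (array([0., 0.]), np.float64(0.4))
```

```bash
python3 -m crank '[[[0,0,0.0012],0],[[0,0,0],0],[[0,0,0],0],[[0,0,0],0],[[0,0,0],0],[[0,0,0],0],[[0,0,0],0]]' | grep -E "eef|ft_"
python3 -m crank '[[[0,0,0.0008],0],[[0,0,0],0],[[0,0,0],0],[[0,0,0],0],[[0,0,0],0],[[0,0,0],0],[[0,0,0],0]]' | grep -E "eef|ft_"
python3 - <<'E'
from h import *
R0=np.load("R0.npy"); M=look("R3.npy",8)
W=dict(front=(336,341,196,212),front2=(338,348,192,206),rim=(338,349,194,199))
for k,w in W.items(): print(k,shift(M,R0,*w))
D=(M-R0).mean(2)[180:196,346:358].round().astype(int); print(D)
E
```

```text
eef_pos: [0.5306, -0.2014, 0.0326]
ft_force: [-6.4, -3.8, 9.0]
eef_pos: [0.5306, -0.2015, 0.0319]
ft_force: [-7.0, -2.5, 8.2]
t 24.1 z [ 0.53056 -0.20149  0.03188] F [-6.28 -3.    9.04]
front (array([ 1.87, -0.13]), np.float64(4.1))
front2 (array([ 2.85, -0.36]), np.float64(17.8))
rim (array([2.6 , 0.19]), np.float64(19.5))
[[ -22  -71  -41   -4    6    1    0    1   12    5   -1   -1]
 [ -40 -107  -66   -3    3    0    0    1   14    7    2    0]
 [ -37  -70  -46    4    1    0    0    0    2    2    1    0]
 [ -47  -22  -20    2    0    0    0    0    0    0    0    0]
 [ -39   39   11    0    0    0    0    0    0    0    0    0]
 [ -21   55   -2    0    0    0    0    0    0    0   -1    1]
 [ -28    2  -37   -7   -1    0    1    1    0    0    0    0]
 [  -8  -24  -30   -4   -2    0    0    0    3    1    0    0]
 [  13  -20  -19   -2   -3   -4   -1   -1    0   -1    0   -1]
 [   5  -35   -6    5   -1   -8    0    0    1    0    0    1]
 [ -23  -62   -8   13    6    0    0    0    0    0    0    1]
 [ -62  -76  -23  -36  -25   -5   -1    0    0    0    0    0]
 [ -81  -60  -40  -93  -72  -24   -2    0    0    0    0    0]
 [ -61  -11  -55 -102  -81  -27   -2    0    0    0    0    0]
 [ -21    2  -40  -52  -38    5    0    0    0    0    0    0]
 [ -21  -21  -26    2   22   13    1    0    0    0    0    0]]
```

The right corner has now been held at three depths around the tab, each for at least half a second. I'll release it, back off and check.

```bash
python3 -m crank '[[[0,0,-0.005],0],[[0,0,-0.01],0],[[0,0,-0.02],0],[[0,0,-0.04],0],[[0,0,-0.05],0],[[0,0,-0.03],0],[[0,0,0],0],[[0,0,0],0],[[0,0,0],0],[[0,0,0],0]]' | grep -E "^t|eef|ft_"
python3 - <<'E'
from h import *
M=look("End.npy",5)
for k,w in dict(R=(344,352,188,200),Rfront=(336,341,196,212),L=(309,322,222,232),Lfront=(323,329,212,222)).items(): print(k,shift(M,REST,*w))
close_job()
E
```

```text
t: 25.35
eef_pos: [0.5302, -0.2003, 0.185]
tool_rot: [[0.997, -0.078, -0.002], [-0.078, -0.997, 0.001], [-0.002, -0.001, -1.0]]
ft_force: [0.7, 0.5, -0.4]
t 25.6 z [ 0.53057 -0.20053  0.18563] F [-0.07  0.02  0.13]
R (array([-0.02,  0.01]), np.float64(1.3))
Rfront (array([-0.05,  0.06]), np.float64(1.3))
L (array([ 0.01, -0.03]), np.float64(1.2))
Lfront (array([ 0.01, -0.  ]), np.float64(1.4))
the job is handed in; nothing more can be done
```

I pressed, held and released the left corner and then the right, and handed the job in. Images show both corners back at rest with no stage shift, but neither pointer could be seen level with its tab, so I held each corner at several estimated depths instead.

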